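# Snap the cap onto a medicine bottle in the sprung capping nest

## Task

Stand the uncapped square bottle upright and fully down in the capping nest whose pocket matches its foot, leaving it there. Then put the small snap cap on its neck and press it straight down until it clicks fully home, and keep pressing on the cap after the click so that the sprung nest under the bottle is held more than half-way down its travel. Finish while still holding that push on the cap; leave the other bottle, the wide cap and the carton where they are.

Things in the scene. Friction and masses are not known exactly. Their poses are not given: they have to be found in the camera images.
- bottle_mid (a point): Loose square amber glass bottle, 46 x 46 mm body, 60 mm tall, with a narrower round neck to 89 mm above its underside; about 0.16 kg; stands upright on the counter. This point: centre of the body, on the upright axis, 30 mm above the underside; z up, x and y square to the flat side faces
- bottle_foot (a point): Centre of the underside of the square bottle, same axes as bottle_mid
- neck_top (a point): Top of the bottle's neck, 89 mm above its underside, on its axis, z up. The neck is 21 mm in diameter, its top 4 mm bevelled to 14 mm. 13 mm below this point four rounded sprung bumps stand out of it (to diameter 30 mm) and give way inwards; about 10 N carries the cap over them: the click, after which the resistance drops to almost nothing
- cap_mid (a point): Small grey plastic snap cap, diameter 37, height 24 mm, 20 g, loose on the counter, open end down, z up. This point: its centre, 12 mm up. Inside, a rim bead (inner diameter 26 mm) and a ceiling 20 mm above the rim. Going on, the bead meets the bumps with this point 1 mm above the neck top; fully home, ceiling on the neck, it is 8 mm below the neck top. Any yaw
- square_nest_floor (a point): Centre of the pocket floor of the nest with the square pocket, an 80 x 80 mm aluminium block on a fixed stand 92 x 92 mm; z up, x and y along the pocket's sides. Pocket 49 x 49 mm, 11 mm deep, with a flared square rim 4 mm high above it (57 mm wide at the mouth). The floor is 24 mm above the counter when the nest is not pressed
- square_nest (a joint): How far the square nest is pressed down on its spring: 0 up, 0.008 m fully down (stop). It takes about 5 N to start moving and 2 N more for each mm, the bottle's weight (1.6 N) included
- round_nest_floor (a point): Centre of the pocket floor of the other, otherwise like nest, with a round pocket of diameter 55 mm; it is too small for the square bottle and is not used
- round_bottle: Bystander: loose round amber bottle of diameter 52 mm with a white cap already on, 90 mm tall; origin at its underside. Leave alone
- wide_cap: Bystander: loose wide grey cap of diameter 62 mm, 18 mm tall, too wide for the bottle; origin at its underside. Leave alone
- carton: Bystander: loose closed cardboard carton 55 x 100 x 45 mm; origin at its underside. Leave alone

How it is judged:
On the way, in this order (a step that is already met when the one before it is completed fails the run):
1. the square bottle stands upright on the floor of the square pocket, let go (z of bottle_foot in the frame of square_nest_floor below 0.003 m and horizontal distance between bottle_foot and square_nest_floor below 0.006 m and angle between bottle_mid's own z axis and vertical below 0.06 rad and contact force between each of the arm, the fingers and bottle below 0.2 N), for 0.2 s.
2. the cap has clicked fully home on the neck (z of cap_mid in the frame of bottle_foot between 0.078 and 0.083 m and horizontal distance between cap_mid and bottle_foot below 0.006 m and angle between the z axis of cap_mid and the z axis of bottle_mid, either way round below 0.08 rad), for 0.2 s.
At the end, for the whole second after the job is handed in: Bottle upright (0.06 rad) on the square pocket floor (3 mm, centred to 6 mm); cap home on the neck (centre 78 to 83 mm above the bottle underside, 6 mm off axis, 0.08 rad); robot on the cap (over 2 N), cap pressed on the bottle (over 5 N), square nest down more than 3.5 mm and not itself touched (all of step 2 and z of bottle_foot in the frame of square_nest_floor below 0.003 m and horizontal distance between bottle_foot and square_nest_floor below 0.006 m and angle between bottle_mid's own z axis and vertical below 0.06 rad and value of joint square_nest above 0.0035 m and contact force between any of the arm, the fingers and cap above 2 N and contact force between each of the arm, the fingers and square_nest below 0.5 N and contact force between cap and bottle above 5 N); the arm keeps its last pose, push and grip.
It fails at once if the round bottle, the wide cap or the carton is moved by more than 30 mm (distance of any of round_bottle, wide_cap, carton from where it was at the start of the episode above 0.03 m).
It also fails if it takes over 64 s, if anything falls off the work surface, if the arm or the gripper's body presses on something with over 40 N, if the wrist force passes 120 N, or if a joint passes its speed limit or range.

## Robot

A 6-joint arm with a two-finger parallel gripper is mounted at the origin on the work surface. World frame = base frame: x ahead of the robot, y to its left, z up, the work surface at z = 0. Lengths are in m, angles in rad, forces in N, time in s.
With the tool pointing down it reaches from about 0.3 to 0.775 m from the base axis. Payload 14.6 kg.
Tool frame: the origin (TCP) lies midway between the tips of the shut fingers; the grasp point (between the pads) lies 19 mm behind it (env.grasp_offset is the distance from the TCP to the grasp point, in m); z points along the fingers, y is the line along which they close (so a half turn about z gives the same grasp; the last joint's range is limited). The gripper opens to 85 mm and grips with 20 to 120 N. Pads are 22 mm wide; open, the fingers measure 114 mm over their backs; the gripper's body (76 mm by 85 mm) begins 54 mm behind the grasp point. The pads swing forward as they close: fully open they stand 13 mm farther back than shut.
Start: joints at [-1.282, 0.3, 1.521, -0, 1.321, -0.067], TCP at [0.192, -0.516, 0.231] pointing down, gripper open.
Joint ranges: [-3.03, 3.03], [-0.79, 2.21], [0.23, 2.52], [-1.04, 4.18], [0, 3.07], [-2.55, 2.55]. Speed limits (rad/s): [2.22, 2.22, 2.57, 3.14, 3.14, 3.14].

## Interface

Orientations are given as a unit quaternion [x, y, z, w].
In Python, from bench import env gives the robot as it stands.
- The arm moves only by the tool jog_arm, never from a script. Its argument "targets" is text: rows parted by semicolons, each of 5 numbers parted by spaces: the shift along the tool's x, y, z in cm, then the turn about the tool's z in rad, then the opening, from 0 (shut) to 1 (fully open). A call has 1 to 12 rows; each row shifts and turns the commanded pose from where the row before left it, along the tool's axes as they then stand; what a row does not reach is not made up. A row lasts 1/12 s, in which the tool goes at most 41.7 mm and 7.16 degrees, less where a joint would pass 70% of its speed; a pose out of reach is approached as far as the arm can. A call is refused whole if a number of a shift passes 4.17 or a number of a turn 0.125, either way. A call with a gripper value outside its range is refused whole. The fingers move at their own pace and stop on an object; "force" is the grip in N (left out, the last holds). Time passes only in rows, so rows that do not move let the fingers close. It gives the time, the measured TCP pose, the force, the opening and the grip force at its end, in the units of the state.
- env.get_obs(): the state, without advancing time (a new reading comes with each control period).
- env.camera(name): name is "scene" or "side" or "wrist"; returns the picture (420x560x3 uint8, red, green, blue); there is no depth.
- env.camera_model(name): a dict with "fov_y" (degrees; the focal length in pixels is half the picture's height over the tangent of half this angle, whatever the lens; pixels are square), "cx", "cy" (the principal point, pixels), "R" (3x3) and "t" (3): a world point X has camera coordinates R X + t. Camera axes: x right, y down, z forward; pixel columns grow to the right and rows downward; lengths in m; the calibration is good to about 2 mm. A picture is of the moment at which its call begins: read the wrist's pose just before it. camera_model takes no time and is no camera call; for the wrist camera it gives the pose at the moment of the call.
- env.sign_off(): hands the job in; it is judged then, once.
The state is a dict: "clock": time; "q": joint angles; "qvel": joint speeds; "joint_torque": joint torques, N m; "tcp_pos": TCP position; "tool_rot": TCP orientation; "ft_force": force on the tool from outside, world axes, zero at the start; "moment": the same for the moment, N m; "opening": finger opening in m; "finger_force": force on a finger pad.
Only numpy, scipy, OpenCV 4.12 (cv2) and the standard library are available. Lean on these libraries where they do the work, as an engineer would, in place of code of your own. Each camera call takes 0.05 s, during which the arm holds its last target. There are 200 camera calls.

## Working session

There is one attempt and no reset: what is moved stays moved. The work goes in short steps, Python scripts to look and compute and a tool call to move; the robot and the scene stay as the last step left them, time stands still between calls to the robot, and variables do not carry over. Pictures are saved under pics/ and viewed, at most 10 in all, crops included, and the job is handed in when it is done.

Besides the shell and the picture viewer there is one more tool, called after "Emit:" in YAML: its name, and indented under it one key for each argument. jog_arm: Moves the arm, as the interface text tells. Its arguments: {"type":"object","properties":{"targets":{"type":"string"},"force":{"type":"number"}},"required":["targets"]}

```bash
mkdir -p pics; ls
python3 - <<'E'
from bench import env
import cv2,numpy as np
o=env.get_obs();print(o)
ims=[]
for n in("scene","side","wrist"):
    m=env.camera_model(n);print(n,m)
    im=env.camera(n);cv2.imwrite(f"pics/{n}0.png",im[:,:,::-1])
E
```

```text
pics
{'clock': 0.0, 'q': array([-1.28158398e+00,  3.00529726e-01,  1.52160938e+00,  5.95055099e-06,
        1.32069308e+00, -6.66054286e-02]), 'qvel': array([ 0.00045562, -0.00080509,  0.00031033, -0.0009201 , -0.00071564,
        0.00018369]), 'joint_torque': array([ 4.39001633e-05, -5.43503380e+01, -3.61787724e+01, -8.53803863e-05,
        4.01013298e-03, -2.28768334e-05]), 'tcp_pos': array([ 0.19152294, -0.51531805,  0.23067719]), 'tool_rot': array([ 9.84215854e-01,  1.76971096e-01, -6.59753811e-05, -6.16251457e-04]), 'ft_force': array([-0.19068571, -0.36307543,  0.0959166 ]), 'moment': array([-0.03446756,  0.01746254, -0.0426803 ]), 'finger_force': 0.0, 'opening': 0.08520631492140048}
scene {'fov_y': 45.76545048530924, 'cx': 272.65932404333137, 'cy': 197.03460029047733, 'R': array([[ 0.63085796,  0.77589753, -0.00112418],
       [ 0.47107157, -0.384164  , -0.79404635],
       [-0.61653047,  0.50040088, -0.60785618]]), 't': array([-0.33998277, -0.17046253,  1.67923195])}
side {'fov_y': 56.316991355731574, 'cx': 277.28753097254247, 'cy': 210.17555342343044, 'R': array([[ 9.87744355e-01, -1.56080281e-01,  1.85857551e-04],
       [-9.24558984e-02, -5.86059955e-01, -8.04975550e-01],
       [ 1.25749734e-01,  7.95092872e-01, -5.93307955e-01]]), 't': array([-0.53566417,  0.13168485,  0.88547727])}
wrist {'fov_y': 69.03760963700479, 'cx': 280.2659663840933, 'cy': 207.13297625500417, 'R': array([[ 0.34757475, -0.93765127, -0.0013711 ],
       [-0.89828977, -0.33340249,  0.28621369],
       [-0.26882576, -0.09824901, -0.95816483]]), 't': array([-0.54939516, -0.03664055,  0.37889609])}
```

View pics/scene0.png

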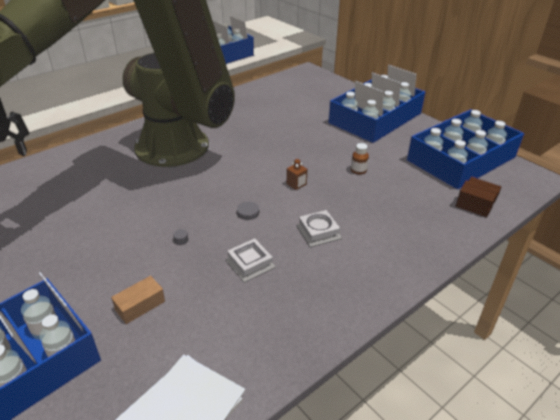

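View pics/side0.png

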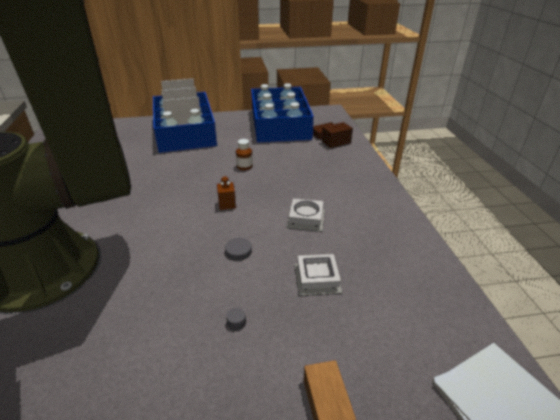

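The scene view shows the square bottle at about (297,178), the square nest at (250,257), the small cap at (181,237), the wide cap at (248,210) and the round bottle at (360,160). In the side view the square bottle is at (227,195), the square nest at (318,271) and the small cap at (236,318). I'll triangulate these roughly first.

```bash
cat > h.py <<'E'
import numpy as np,cv2
from bench import env
from scipy.spatial.transform import Rotation as Rot
def ray(m,u,v):
    f=210/np.tan(np.radians(m["fov_y"])/2)
    d=m["R"].T@np.array([(u-m["cx"])/f,(v-m["cy"])/f,1]);return -m["R"].T@m["t"],d/np.linalg.norm(d)
def plane(m,u,v,z):
    c,d=ray(m,u,v);return c+d*(z-c[2])/d[2]
def tri(obs):
    A=0;b=0;P=[]
    for m,u,v in obs:
        c,d=ray(m,u,v);Q=np.eye(3)-np.outer(d,d);A=A+Q;b=b+Q@c;P.append((c,Q))
    x=np.linalg.solve(A,b);return x,[np.linalg.norm(Q@(x-c)) for c,Q in P]
def proj(m,X):
    f=210/np.tan(np.radians(m["fov_y"])/2);p=m["R"]@X+m["t"];return f*p[0]/p[2]+m["cx"],f*p[1]/p[2]+m["cy"]
def togo(X,yaw=None):
    "shift in tool axes (cm) from measured TCP to X"
    o=env.get_obs();R=Rot.from_quat(o["tool_rot"]).as_matrix()
    return np.round(R.T@(np.array(X)-o["tcp_pos"])*100,2)
E
python3 - <<'E'
from h import *
S=env.camera_model("scene");D=env.camera_model("side")
for n,a,b in [("bottle necktop",(297,162),(225,179)),("sqnest",(249.5,256),(318,270)),("cap",(181,236),(236,317)),("wide",(248,209),(238,247)),("round nest",(319,223),(307,210)),("roundbottle top",(361,147),(244,142))]:
    print(n,tri([(S,*a),(D,*b)]))
o=env.get_obs();R=Rot.from_quat(o["tool_rot"]).as_matrix();print(R)
m=env.camera_model("wrist");c=-m["R"].T@m["t"];print("cam in tool",R.T@(c-o["tcp_pos"]),R.T@m["R"].T)
E
```

```text
bottle necktop (array([0.43165808, 0.17908573, 0.08451017]), [np.float64(0.000848778671953794), np.float64(0.0008487786719538073)])
sqnest (array([ 0.61013668, -0.1308249 ,  0.02897139]), [np.float64(0.0004063540340421419), np.float64(0.00040635403404228016)])
cap (array([ 0.42742794, -0.21715717,  0.01629327]), [np.float64(0.0002347952046774827), np.float64(0.00023479520467754723)])
wide (array([ 0.44665336, -0.01364814,  0.01479222]), [np.float64(6.461912711873809e-05), np.float64(6.461912711874771e-05)])
round nest (array([0.63211843, 0.08102066, 0.03380058]), [np.float64(0.0010649316748183651), np.float64(0.0010649316748183532)])
roundbottle top (array([0.49922184, 0.3769011 , 0.08977075]), [np.float64(2.4556470558247786e-05), np.float64(2.4556470558267116e-05)])
[[ 9.37375857e-01  3.48319468e-01 -2.24360927e-04]
 [ 3.48319529e-01 -9.37375463e-01  8.64203396e-04]
 [ 9.07084396e-05 -8.88232692e-04 -9.99999601e-01]]
cam in tool [ 7.28872385e-02  2.39726003e-05 -1.42008898e-01] [[-7.93765496e-04 -9.58136536e-01 -2.86310579e-01]
 [ 9.99999636e-01 -6.70544054e-04 -5.28420745e-04]
 [ 3.14315366e-04 -2.86310894e-01  9.58136719e-01]]
```

View pics/wrist0.png

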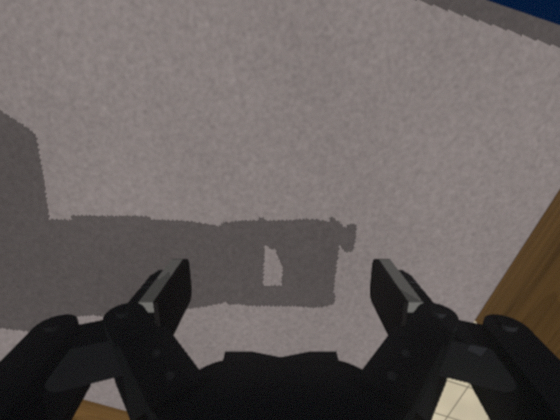

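Every height agrees with the text. Next I move the wrist camera over the cap and nest.

Emit:
jog_arm:
  targets: "3.2 -1.6 0 0 1;3.2 -1.6 0 0 1;3.2 -1.6 0 0 1;3.2 -1.6 0 0 1;3.2 -1.6 0 0 1;3.2 -1.6 0 0 1;3.2 -1.6 0 0 1;3.2 -1.6 0 0 1;3.2 -1.6 0 0 1;3.2 -1.6 0 0 1;3.2 -1.6 0 0 1;3.2 -1.6 0 0 1"
  force: 40

```text
clock: 1.15
tcp_pos: [0.4855, -0.2002, 0.2312]
tool_rot: [0.984, 0.177, -0.0, -0.0]
ft_force: [-0.2, 0.5, 0.9]
opening: 0.085
finger_force: 0.0
```

Emit:
jog_arm:
  targets: "0 0 0 0 1;0 0 0 0 1;0 0 0 0 1"

```text
clock: 1.4
tcp_pos: [0.4844, -0.202, 0.231]
tool_rot: [0.984, 0.177, -0.0, -0.0]
ft_force: [0.3, 0.8, -0.4]
opening: 0.0856
finger_force: 0.0
```

Run:
```python
from h import *
import pickle
o=env.get_obs();m=env.camera_model("wrist");im=env.camera("wrist")
cv2.imwrite("pics/w1.png",im[:,:,::-1]);pickle.dump((m,im,o),open("w1.pkl","wb"));print(o["clock"],o["tcp_pos"],o["qvel"])
for X in([.61,-.131,.039],[.427,-.217,.024]):print(proj(m,np.array(X)))
```

```text
1.4 [ 0.48436097 -0.20196778  0.2310226 ] [-0.02356836 -0.00817989  0.00395057  0.00032537  0.00054857  0.00022362]
(np.float64(257.25881056926806), np.float64(41.8745145711666))
(np.float64(275.64024135979247), np.float64(228.74480018013074))
```

View pics/w1.png

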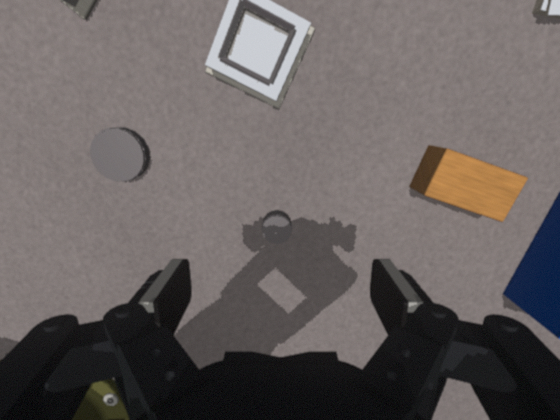

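The wrist view shows the nest pocket floor at about (260,45) and the small cap at (277,228), in shadow, both as predicted. I'll take a second nest view on the way to the bottle.

Emit:
jog_arm:
  targets: "1.9 -2.5 0 0 1;1.9 -2.5 0 0 1;1.9 -2.5 0 0 1;1.9 -2.5 0 0 1;0 0 0 0 1;0 0 0 0 1;0 0 0 0 1"

```text
clock: 2.03
tcp_pos: [0.5207, -0.0827, 0.2313]
tool_rot: [0.984, 0.176, -0.0, 0.0]
ft_force: [-0.2, -0.3, -1.2]
opening: 0.0856
finger_force: 0.0
```

```bash
python3 - <<'E'
from h import *
import pickle
o=env.get_obs();m=env.camera_model("wrist");im=env.camera("wrist")
cv2.imwrite("pics/w2.png",im[:,:,::-1]);pickle.dump((m,im,o),open("w2.pkl","wb"));print(o["clock"],o["tcp_pos"],abs(o["qvel"]).max())
E
cat > nest.py <<'E'
from h import *
import pickle
for n in("w1","w2"):
    m,im,o=pickle.load(open(n+".pkl","rb"))
    g=cv2.cvtColor(im,cv2.COLOR_RGB2GRAY)
    u,v=proj(m,np.array([.61,-.131,.024]))
    print(n,u,v,g[int(v),int(u)])
    mask=(g>150).astype(np.uint8)
    cs,h=cv2.findContours(mask,cv2.RETR_CCOMP,cv2.CHAIN_APPROX_NONE)
    for c,hh in zip(cs,h[0]):
        r=cv2.minAreaRect(c)
        if cv2.contourArea(c)>600 and np.hypot(r[0][0]-u,r[0][1]-v)<90:
            b=cv2.boxPoints(r)
            z=.024 if hh[3]<0 and cv2.contourArea(c)<4500 else .039
            P=np.array([plane(m,*p,z) for p in b])
            e=P[1]-P[0];e2=P[2]-P[1]
            print("hole" if hh[3]>=0 else "outer",cv2.contourArea(c),np.round(r[0],1),z,P.mean(0).round(4),np.linalg.norm(e).round(4),np.linalg.norm(e2).round(4),np.degrees(np.arctan2(e[1],e[0]))%90)
E
python3 nest.py
```

```text
2.0333 [ 0.52068633 -0.08273321  0.23130311] 0.01472446488573191
w1 258.3198506885932 45.249799412665055 205
outer 2213.5 [256.9  45.7] 0.024 [ 0.6086 -0.1299  0.024 ] 0.0485 0.0476 82.47500338535299
outer 2508.5 [258.5  43.9] 0.024 [ 0.6097 -0.1313  0.024 ] 0.0853 0.0876 82.66686300396239
w2 349.5722042626096 121.40677649397242 199
outer 1822.5 [349.  122.5] 0.024 [ 0.6083 -0.1311  0.024 ] 0.0472 0.0468 84.80091821522555
outer 6042.5 [347.7 120.6] 0.039 [ 0.6077 -0.1263  0.039 ] 0.0812 0.0853 83.7372426092687
hole 3509.0 [351.2 121.6] 0.039 [ 0.6087 -0.1299  0.039 ] 0.0617 0.0618 84.47327815520586
```

View pics/w2.png

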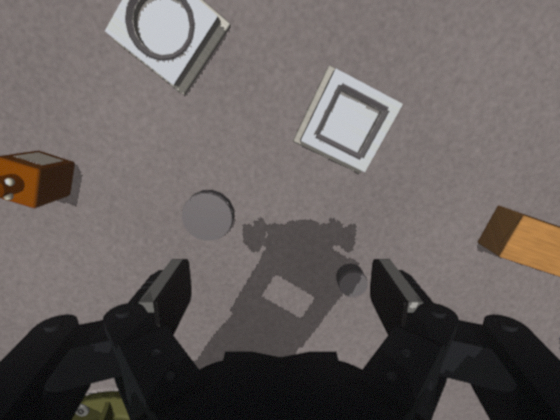

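This view shows the pocket floor at about (350,121), the square bottle entering at left, at (35,180), and the cap at (350,278). The pocket is near (0.6085, -0.1305) with a yaw of about 84°. Now over to the bottle.

Emit:
jog_arm:
  targets: "-0.5 -3.4 0 0 1;-0.5 -3.4 0 0 1;-0.5 -3.4 0 0 1;-0.5 -3.4 0 0 1;-0.5 -3.4 0 0 1;-0.5 -3.4 0 0 1;0 0 0 0 1;0 0 0 0 1;0 0 0 0 1"

```text
clock: 2.83
tcp_pos: [0.4222, 0.0982, 0.2314]
tool_rot: [0.984, 0.176, 0.0, 0.0]
ft_force: [0.0, -0.7, 0.6]
opening: 0.0858
finger_force: 0.0
```

Run:
```python
from h import *
import pickle
o=env.get_obs();m=env.camera_model("wrist");im=env.camera("wrist")
cv2.imwrite("pics/w3.png",im[:,:,::-1]);pickle.dump((m,im,o),open("w3.pkl","wb"));print(o["clock"],o["tcp_pos"],abs(o["qvel"]).max(),o["q"])
print(proj(m,np.array([.432,.179,.089])),proj(m,np.array([.432,.179,.0])))
```

```text
2.8333 [0.42221007 0.09819198 0.23142772] 0.016124124338728715 [ 1.44089059e-01  3.63490342e-02  1.82861339e+00 -2.18270837e-04
  1.27622298e+00  1.36019116e+00]
(np.float64(202.1797614781487), np.float64(156.19369732474965)) (np.float64(220.27464348470204), np.float64(146.8870324514077))
```

View pics/w3.png

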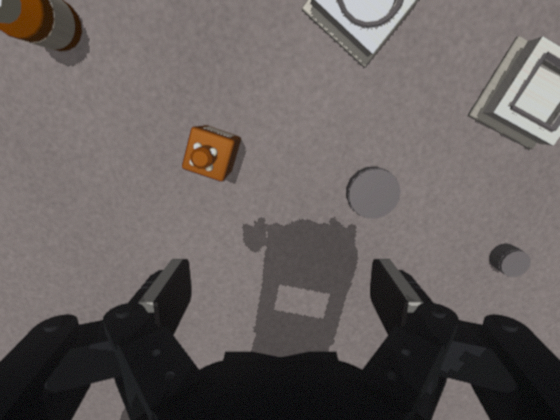

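The bottle seen from above has its neck top at (202,156) and its body top face spanning roughly (183..240, 127..180).

```bash
cat > bot.py <<'E'
from h import *
import pickle,sys
for n in sys.argv[1:]:
    m,im,o=pickle.load(open(n+".pkl","rb"))
    hsv=cv2.cvtColor(im,cv2.COLOR_RGB2HSV)
    mask=cv2.inRange(hsv,(3,120,60),(18,255,255))
    u,v=proj(m,np.array([.432,.179,.06]))
    cs,_=cv2.findContours(mask,cv2.RETR_EXTERNAL,cv2.CHAIN_APPROX_NONE)
    c=[c for c in cs if cv2.contourArea(c)>800 and cv2.pointPolygonTest(cv2.convexHull(c),(u,v),False)>=0][0]
    a=cv2.approxPolyDP(cv2.convexHull(c),3,True)[:,0]
    P=np.array([plane(m,*map(float,p),.06) for p in a])
    for i in range(len(a)):
        e=P[(i+1)%len(a)]-P[i];print(n,a[i],P[i].round(4),np.linalg.norm(e).round(4),(np.degrees(np.arctan2(e[1],e[0]))%90).round(1))
    x,y,w,h=cv2.boundingRect(c)
    cr=im[y-8:y+h+8,x-8:x+w+8,::-1];cv2.imwrite("pics/crop_"+n+".png",cv2.resize(cr,None,fx=7,fy=7,interpolation=cv2.INTER_CUBIC));print(x-8,y-8,w,h)
E
python3 bot.py w3
```

```text
w3 [192 127] [0.4503 0.2022 0.06  ] 0.0463 8.2
w3 [238 137] [0.4569 0.1563 0.06  ] 0.0475 87.5
w3 [222 180] [0.4094 0.1584 0.06  ] 0.0427 1.7
w3 [182 167] [0.4082 0.2011 0.06  ] 0.0422 1.5
174 119 57 54
```

View pics/crop_w3.png

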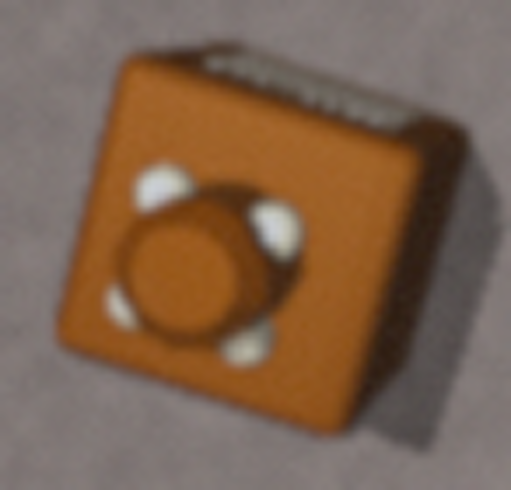

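The crop shows the top-face corners at crop pixels (125,60), (415,155), (340,432) and (62,340), with the neck top centre at (180,275).

Run:
```python
from h import *
import pickle
m,im,o=pickle.load(open("w3.pkl","rb"))
C=np.array([(125,60),(415,155),(340,432),(62,340)])/7+[174-.4,119-.4]
P=np.array([plane(m,*c,.06) for c in C]);print(P.mean(0))
for i in range(4):
    e=P[(i+1)%4]-P[i];print(np.linalg.norm(e),(np.degrees(np.arctan2(e[1],e[0]))+45)%90-45)
n=np.array((180,275))/7+[173.6,118.6]
print("neck plane",plane(m,*n,.089))
S=env.camera_model("scene");D=env.camera_model("side")
print(tri([(m,*n),(S,297,162),(D,225,179)]))
R=Rot.from_quat(env.get_obs()["tool_rot"]).as_matrix();print("tool yaw",np.degrees(np.arctan2(R[1,0],R[0,0])))
# cap in w1, w3
for k in("w1","w2","w3"):
    m,im,o=pickle.load(open(k+".pkl","rb"));g=cv2.cvtColor(im,cv2.COLOR_RGB2GRAY)
    u,v=map(int,proj(m,np.array([.427,-.217,.024])));print(k,u,v);cv2.imwrite(f"pics/cap_{k}.png",cv2.resize(im[v-30:v+30,u-30:u+30,::-1],None,fx=4,fy=4,interpolation=cv2.INTER_CUBIC))
cv2.imwrite("pics/caps.png",cv2.hconcat([cv2.imread(f"pics/cap_{k}.png") for k in("w1","w2","w3")]))
```

```text
[0.42972318 0.18032991 0.06      ]
0.042679653046730236 2.243269253063062
0.04251612104747032 2.5031957499851956
0.04249614044063492 1.360090942002671
0.04186239609123141 2.765338904118231
neck plane [0.42957557 0.18105941 0.089     ]
(array([0.42992938, 0.18148434, 0.0831481 ]), [np.float64(0.0017120473349075992), np.float64(0.0014978381096635621), np.float64(0.001667415001190912)])
tool yaw 20.28940045460564
w1 275 228
w2 352 283
w3 515 262
```

View pics/caps.png

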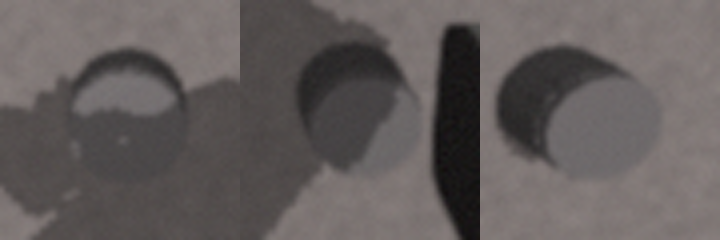

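Emit:
jog_arm:
  targets: "0 0 0 0.105 1;0 0 0 0.105 1;0 0 0 0.105 1;0.35 -2.7 2 0 1;0.35 -2.7 2 0 1;0.35 -2.7 2 0 1;0 0 0 0 1;0 0 0 0 1;0 0 0 0 1"

```text
clock: 3.63
tcp_pos: [0.4297, 0.1795, 0.1715]
tool_rot: [1.0, 0.02, 0.0, 0.0]
ft_force: [0.1, -0.5, 0.0]
opening: 0.0856
finger_force: 0.0
```

```bash
python3 - <<'E'
from h import *
import pickle
o=env.get_obs();m=env.camera_model("wrist");im=env.camera("wrist")
pickle.dump((m,im,o),open("w4.pkl","wb"))
R=Rot.from_quat(o["tool_rot"]).as_matrix();print(o["clock"],o["tcp_pos"],"yaw",np.degrees(np.arctan2(R[1,0],R[0,0])))
print(togo([.4297,.1807,.024]))
ws=[pickle.load(open(f"w{k}.pkl","rb"))[0] for k in(1,2,3)]
print("cap top",tri([(ws[0],277,229.2),(ws[1],353,285),(ws[2],516.5,263.8)]))
print("nest floor",tri([(ws[0],256.9,45.7),(ws[1],349,122.5)]))
E
python3 bot.py w4
```

```text
3.6333 [0.42966187 0.17950483 0.17148841] yaw 2.2698447653407325
[-1.000e-02 -1.200e-01  1.478e+01]
cap top (array([ 0.42615416, -0.21840184,  0.02418217]), [np.float64(0.0009515527520332972), np.float64(0.0009582735288911658), np.float64(9.32349111493759e-05)])
nest floor (array([ 0.60855187, -0.13019949,  0.02726798]), [np.float64(1.7890238665378106e-05), np.float64(1.789023866538707e-05)])
w4 [299 169] [0.4606 0.1652 0.06  ] 0.0107 31.5
w4 [305 180] [0.4515 0.1596 0.06  ] 0.0422 1.2
w4 [303 227] [0.4092 0.1587 0.06  ] 0.0424 2.2
w4 [255 227] [0.4076 0.2011 0.06  ] 0.0414 3.2
w4 [253 181] [0.4489 0.2034 0.06  ] 0.0103 66.9
w4 [258 170] [0.4584 0.1994 0.06  ] 0.0343 3.6
245 161 53 60
```

View pics/crop_w4.png

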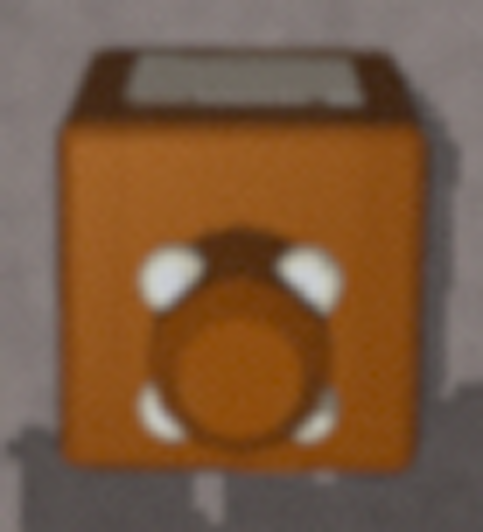

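The crop shows the bottle square to the tool and centred to about 1 mm. Descend and grip.

Emit:
jog_arm:
  targets: "0 -0.12 3 0 1;0 0 3 0 1;0 0 3 0 1;0 0 3 0 1;0 0 2 0 1;0 0 0.7 0 1;0 0 0 0 1;0 0 0 0 0;0 0 0 0 0;0 0 0 0 0;0 0 0 0 0;0 0 0 0 0"
  force: 40

```text
clock: 4.68
tcp_pos: [0.4298, 0.1819, 0.0257]
tool_rot: [1.0, 0.02, 0.001, -0.0]
ft_force: [-1.1, -1.4, 8.2]
opening: 0.0456
finger_force: 41.2
```

Emit:
jog_arm:
  targets: "0 0 0 0 0;0 0 0 0 0;0 0 0 0 0"

```text
clock: 4.93
tcp_pos: [0.4298, 0.1819, 0.0257]
tool_rot: [1.0, 0.02, 0.001, -0.0]
ft_force: [-0.7, -2.0, 8.4]
opening: 0.046
finger_force: 41.2
```

Emit:
jog_arm:
  targets: "0 0 -2 0 0;0 0 -4 0 0;0 0 -4 0 0;0 0 0 0.07 0;0 0 0 0.07 0;0 0 0 0 0;0 0 0 0 0"

```text
clock: 5.52
tcp_pos: [0.4289, 0.1817, 0.1246]
tool_rot: [0.999, -0.048, 0.0, -0.0]
ft_force: [-0.0, 0.3, -1.5]
opening: 0.0457
finger_force: 42.2
```

Emit:
jog_arm:
  targets: "2.09 2.93 0 0 0;2.09 2.93 0 0 0;2.09 2.93 0 0 0;2.09 2.93 0 0 0;2.09 2.93 0 0 0;2.09 2.93 0 0 0;2.09 2.93 0 0 0;2.09 2.93 0 0 0;2.09 2.93 0 0 0;2 2.5 0 0 0;0 0 0 0 0;0 0 0 0 0"

```text
clock: 6.52
tcp_pos: [0.6074, -0.1273, 0.1232]
tool_rot: [0.999, -0.05, -0.001, -0.0]
ft_force: [-0.3, 0.8, -2.3]
opening: 0.0454
finger_force: 42.1
```

Run:
```python
from h import *
import pickle
o=env.get_obs();m=env.camera_model("wrist");im=env.camera("wrist")
R=Rot.from_quat(o["tool_rot"]).as_matrix();print(o["clock"],o["tcp_pos"],"yaw",np.degrees(np.arctan2(R[1,0],R[0,0])),o["opening"],o["ft_force"])
print("togo",togo([.6085,-.1302,.0517]))
cv2.imwrite("pics/w5.png",im[:,:,::-1]);pickle.dump((m,im,o),open("w5.pkl","wb"))
# white nest outer block edges ahead of bottle
g=cv2.cvtColor(im,cv2.COLOR_RGB2GRAY);mask=(g>150).astype(np.uint8)
cs,_=cv2.findContours(mask,cv2.RETR_EXTERNAL,cv2.CHAIN_APPROX_NONE)
for c in cs:
    if cv2.contourArea(c)>1000: print(cv2.boundingRect(c),cv2.contourArea(c),cv2.minAreaRect(c))
```

```text
6.5167 [ 0.60736645 -0.12733405  0.12318502] yaw -5.674922723683914 0.04541577710125401 [-0.34565395  0.80570481 -2.31320822]
togo [0.19 0.39 7.17]
(254, 179, 60, 31) 1587.0 ((283.5, 194.0), (30.0, 59.0), 90.0)
(0, 176, 49, 62) 2262.0 ((24.0, 206.5), (61.0, 48.0), 90.0)
(0, 158, 65, 107) 2320.5 ((32.0, 211.0), (106.0, 64.0), 90.0)
(230, 148, 107, 79) 3022.5 ((283.0, 187.0), (78.0, 106.0), 90.0)
```

Run:
```python
from h import *
import pickle
m,im,o=pickle.load(open("w5.pkl","rb"))
a=np.radians(-5.7);ex=np.array([np.cos(a),np.sin(a),0]);ey=np.array([-np.sin(a),np.cos(a),0]);c=np.array([.6085,-.1302,0])
for z,h in((.035,.04),(.039,.0285),(.024,.0245)):
    print(z,[np.round(proj(m,c+h*sx*ex+h*sy*ey+[0,0,z]),1) for sx,sy in((1,1),(1,-1),(-1,1),(-1,-1))])
print("bottle foot",np.round(proj(m,np.array([*o["tcp_pos"][:2],.0975])),1))
im=im.copy();cv2.imwrite("pics/w5c.png",cv2.resize(im[110:270,190:380,::-1],None,fx=3,fy=3,interpolation=cv2.INTER_CUBIC))
```

```text
0.035 [array([230.9, 159.4]), array([337.3, 159.4]), array([235.4, 256.4]), array([332.2, 256.4])]
0.039 [array([246.1, 175.5]), array([322.1, 175.5]), array([248.4, 245.6]), array([319.4, 245.6])]
0.024 [array([253.3, 176.9]), array([314.5, 176.9]), array([254.8, 234. ]), array([312.6, 234. ])]
bottle foot [280.5 243.8]
```

Emit:
jog_arm:
  targets: "0.2 0.4 2 0 0;0 0 0 0 0;0 0 0 0 0;0 0 0 0 0"

```text
clock: 6.9
tcp_pos: [0.609, -0.1296, 0.105]
tool_rot: [0.999, -0.049, 0.0, -0.0]
ft_force: [-0.5, -0.4, -1.3]
opening: 0.0454
finger_force: 42.0
```

The predicted pocket-floor columns 253–314 match the measured 254–314. Lower into the nest.

Emit:
jog_arm:
  targets: "0 0.06 2.5 0 0;0 0 1.3 0 0;0 0 0.4 0 0;0 0 0.3 0 0;0 0 0.3 0 0;0 0 0 0 0;0 0 0 0 0"

```text
clock: 7.48
tcp_pos: [0.6092, -0.131, 0.0568]
tool_rot: [0.999, -0.05, 0.0, 0.0]
ft_force: [-0.3, -0.1, -1.7]
opening: 0.0453
finger_force: 42.2
```

Emit:
jog_arm:
  targets: "0 0 0.3 0 0;0 0 0.25 0 0;0 0 0.1 0 0;0 0 0.05 0 0;0 0 0 0 0;0 0 0 0 0"

```text
clock: 7.98
tcp_pos: [0.6091, -0.131, 0.0495]
tool_rot: [0.999, -0.05, 0.0, 0.0]
ft_force: [-2.1, 1.1, 2.9]
opening: 0.0454
finger_force: 42.6
```

Emit:
jog_arm:
  targets: "0 0 0 0 1;0 0 0 0 1;0 0 0 0 1;0 0 0 0 1;0 0 0 0 1;0 0 0 0 1;0 0 -1 0 1;0 0 -3.5 0 1;0 0 -3.5 0 1;0 0 -3.5 0 1;0 0 0 0 1;0 0 0 0 1"

```text
clock: 8.98
tcp_pos: [0.6098, -0.1311, 0.1672]
tool_rot: [0.999, -0.05, 0.002, 0.001]
ft_force: [1.0, 0.0, -0.3]
opening: 0.0855
finger_force: 0.0
```

Run:
```python
from h import *
import pickle
o=env.get_obs();m=env.camera_model("wrist");im=env.camera("wrist");print(o["clock"],o["tcp_pos"],o["ft_force"],o["opening"])
pickle.dump((m,im,o),open("w6.pkl","wb"))
for z in(.024,.084,.113):print(np.round(proj(m,np.array([.6088,-.131,z])),1))
u,v=map(int,proj(m,np.array([.6088,-.131,.08])))
a=cv2.resize(im[max(v-75,0):v+75,u-75:u+75,::-1],(560,560),interpolation=cv2.INTER_CUBIC)
print("crop origin",u-75,max(v-75,0))
S=env.camera_model("side");s=env.camera("side");u,v=map(int,proj(S,np.array([.6088,-.131,.06])));print("side",u,v)
b=cv2.resize(s[v-45:v+45,u-20:u+20,::-1],(240,540),interpolation=cv2.INTER_CUBIC);b=cv2.copyMakeBorder(b,0,20,0,0,0)
cv2.imwrite("pics/v10.png",cv2.hconcat([a,b]))
```

```text
8.9833 [ 0.60982388 -0.13113971  0.16724105] [ 1.02884636  0.03779893 -0.27139434] 0.08553203382988168
[280.2 196.5]
[280.3 215.7]
[280.4 228.8]
crop origin 205 139
side 318 259
```

View pics/v10.png

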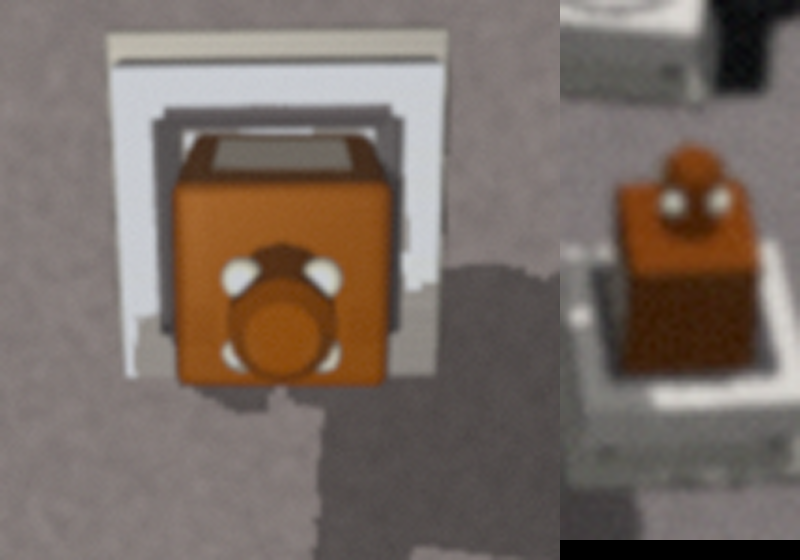

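The bottle stands upright and fully down in the square pocket, with the neck top at about (280.5,230) against a predicted (280.4,229). Next I go over the cap.

Emit:
jog_arm:
  targets: "-2.5 1.5 0 0 1;-2.5 1.5 0 0 1;-2.5 1.5 0 0 1;-2.5 1.5 0 0 1;-2.5 1.5 0 0 1;-2.5 1.5 2 0 1;-2.4 1.5 3 0 1;0 0 2 0 1;0 0 0 0 1;0 0 0 0 1"

```text
clock: 9.92
tcp_pos: [0.4252, -0.2179, 0.0937]
tool_rot: [0.999, -0.05, -0.001, -0.001]
ft_force: [0.5, 0.1, 0.3]
opening: 0.0855
finger_force: 0.0
```

Run:
```python
from h import *
import pickle
o=env.get_obs();m=env.camera_model("wrist");im=env.camera("wrist");print(o["clock"],o["tcp_pos"])
cv2.imwrite("pics/w7.png",im[:,:,::-1]);pickle.dump((m,im,o),open("w7.pkl","wb"))
u,v=proj(m,np.array([.4262,-.2184,.024]));print(u,v)
g=cv2.GaussianBlur(cv2.cvtColor(im,cv2.COLOR_RGB2GRAY),(3,3),0)
print(g[int(v)-40:int(v)+44:6,int(u)-48:int(u)+49:6])
sat=cv2.cvtColor(im,cv2.COLOR_RGB2LAB)[:,:,1].astype(int)
print(sat[int(v)-40:int(v)+44:6,int(u)-48:int(u)+49:6])
```

```text
9.9167 [ 0.42516977 -0.2179328   0.09367638]
281.04212972465234 218.108526771698
[[121 124 125 119 121 120 123 120 124 125 123 125 124 127 119 122 123]
 [123 123 119 121 124 120 131 120 119 127 123 125 123 123 122 123 125]
 [125 127 125 122 122 125  79  54  55  51  76 127 122 120 121 123 121]
 [121 124 126 127 124  69  89 115 121 113  80  58 121 129 123 122 126]
 [120 125 124 124 122 108 121 120 120 119 118  98  89 128 123 121 123]
 [122 125 123 122 110 119 119 119 119 118 117 116  82 128 125 125 122]
 [121 125 124 126 112 119 119 118 118 117 116 116 102 120 118 123 118]
 [126 126 119 119 116 118 117 117 117 116 116 114 102  80  79  79  78]
 [124 116  92  82  93 117 116 116 116 116 114 113  80  80  80  79  76]
 [ 82  80  78  80  80  98 100  99 109 111 110  75  80  78  81  82  79]
 [ 81  81  81  81  78 113  77  75  75  74  79  82  80  78  81  81  80]
 [ 79  81  81  79  76 114  82  78  80  81  80  79  79  81  81  82  82]
 [ 82  78  78  81  79  79  80  77  77  78  79  80  81  79  82  83  80]
 [ 81  80  80  80  82  81  80  79  81  77  79  79  79  79  79  80  79]]
[[130 131 132 131 131 13
[... 270 characters left out ...]
131 130 131 130 130 131 130 130 130 130 130 131 132 131 131]
 [131 131 131 130 130 131 131 131 130 130 130 130 129 131 131 131 131]
 [132 131 131 131 131 130 130 130 131 130 130 131 131 131 131 131 131]
 [131 130 131 131 129 129 131 130 129 131 130 131 130 131 130 130 130]
 [131 131 130 131 131 130 130 130 131 131 129 130 128 130 130 131 130]
 [130 130 130 130 131 131 129 130 131 130 130 129 131 130 130 131 130]
 [130 131 131 129 130 132 130 131 130 128 130 131 131 130 130 130 130]
 [130 130 128 130 130 132 130 131 130 131 130 129 130 131 130 131 130]
 [130 130 130 130 131 131 130 129 129 131 131 130 129 131 131 131 130]
 [130 129 131 131 130 130 129 131 131 131 129 129 129 130 130 129 130]]
```

Run:
```python
from h import *
import pickle
m,im,o=pickle.load(open("w7.pkl","rb"))
g=cv2.cvtColor(im,cv2.COLOR_RGB2GRAY)
sub=cv2.resize(g[165:275,225:340],None,fx=4,fy=4,interpolation=cv2.INTER_CUBIC)
r=cv2.HoughCircles(cv2.medianBlur(sub,7),cv2.HOUGH_GRADIENT,1,40,param1=60,param2=15,minRadius=60,maxRadius=130)
for c in r[0][:5]:
    u,v=c[0]/4+225,c[1]/4+165;print(u,v,c[2]/4,plane(m,u,v,.024))
E0=proj(m,np.array([.4262+.0185,-.2184,.024]));print(E0)
```

```text
281.375 210.125 23.575 [ 0.43226174 -0.21924898  0.024     ]
282.125 221.375 26.825 [ 0.42360254 -0.21893874  0.024     ]
(np.float64(278.46353598961633), np.float64(193.69065922566008))
```

Run:
```python
from h import *
import pickle
m,im,o=pickle.load(open("w7.pkl","rb"))
g=cv2.GaussianBlur(cv2.cvtColor(im,cv2.COLOR_RGB2GRAY),(5,1),0)
print("col281 from 184",g[184:204,281]);print("226..",g[226:250,281])
g=cv2.GaussianBlur(cv2.cvtColor(im,cv2.COLOR_RGB2GRAY),(1,5),0)
for r in (206,212,218,224):print(r,"240:",g[r,240:266],"296:",g[r,296:318])
for c in [.424,.4262,.428]:print(c,[np.round(proj(m,np.array([c+dx,-.2184+dy,.024])),1) for dx,dy in((.0185,0),(-.0185,0),(0,.0185),(0,-.0185))])
```

```text
col281 from 184 [121 113  91  61  52  52  53  60  77  87 100 118 123 120 121 120 121 120
 119 120]
226.. [116 115 114 115 115 112 108 106  97  79  75  74  75  75  75  77  80  81
  80  79  78  78  75  77]
206 240: [123 121 122 123 123 123 123 122 122 121 123 124 123 124 122 122 122 112
  93  88 101 113 115 119 120 120] 296: [117 117 117 116 115 110  97  83  78  80  83  98 121 127 126 127 128 128
 128 126 126 124]
212 240: [126 126 126 126 126 125 125 124 124 122 124 125 126 125 126 123 116 108
 115 119 120 119 119 120 119 119] 296: [115 116 115 116 115 115 116 115 109  96  89 100 123 128 127 124 123 124
 123 124 124 124]
218 240: [126 126 124 123 122 121 122 122 123 123 124 124 125 126 126 124 118 113
 117 117 118 118 119 118 118 118] 296: [115 115 115 114 114 114 114 114 114 105  87  83  91  97  95  84  82  81
  79  78  79  78]
224 240: [123 122 120 119 113 103  87  80  79  80  81  81  82  82  83  92 102 109
 113 117 117 119 117 117 117 117] 296: [114 114 114 114 113 113 111 106  97  88  79  78  79  79  80  80  80  80
  79  80  80  80]
0.424 [array([278.8, 196.7]), array([283.8, 244.1]), array([256.3, 223.3]), array([306.5, 218.5])]
0.4262 [array([278.5, 193.7]), array([283.5, 241.4]), array([255.9, 220.5]), array([306.3, 215.7])]
0.428 [array([278.2, 191.3]), array([283.3, 239.2]), array([255.6, 218.2]), array([306.1, 213.4])]
```

The cap's top edge is at row 193.5, against 193.7 predicted for x=0.4262, so the position holds. Grasp.

Emit:
jog_arm:
  targets: "0.1 0.04 3 0 1;0 0 3 0 1;0 0 2 0 1;0 0 1 0 1;0 0 0.15 0 1;0 0 0 0 1;0 0 0 0 0;0 0 0 0 0;0 0 0 0 0;0 0 0 0 0;0 0 0 0 0;0 0 0 0 0"
  force: 60

```text
clock: 10.97
tcp_pos: [0.4268, -0.2189, 0.0038]
tool_rot: [0.999, -0.05, 0.0, 0.0]
ft_force: [-3.0, 1.5, 11.3]
opening: 0.0354
finger_force: 58.7
```

Emit:
jog_arm:
  targets: "0 0 0 0 0;0 0 0 0 0;0 0 0 0 0"

```text
clock: 11.22
tcp_pos: [0.4268, -0.2189, 0.0038]
tool_rot: [0.999, -0.05, 0.001, 0.0]
ft_force: [-4.7, 1.9, 11.8]
opening: 0.0352
finger_force: 58.7
```

Emit:
jog_arm:
  targets: "0 0 -1 0 0;0 0 -3.5 0 0;0 0 -4 0 0;0 0 -4 0 0;0 0 -3 0 0;0 0 0 0 0;0 0 0 0 0"

```text
clock: 11.8
tcp_pos: [0.4269, -0.219, 0.1597]
tool_rot: [0.999, -0.05, 0.002, 0.001]
ft_force: [-0.5, 0.3, -0.6]
opening: 0.0352
finger_force: 60.1
```

Emit:
jog_arm:
  targets: "2.5 -1.5 0 0 0;2.5 -1.5 0 0 0;2.5 -1.5 0 0 0;2.5 -1.5 0 0 0;2.5 -1.5 0 0 0;2.4 -1.5 0 0 0;2.3 -1.5 0 0 0;0 0 0 0 0;0 0 0 0 0;0 0 0 0 0"

```text
clock: 12.63
tcp_pos: [0.6071, -0.1313, 0.1565]
tool_rot: [0.999, -0.05, -0.001, -0.0]
ft_force: [0.3, -0.3, -0.4]
opening: 0.0354
finger_force: 60.1
```

Run:
```python
from h import *
import pickle
o=env.get_obs();print(o["clock"],o["tcp_pos"],o["opening"],o["finger_force"],o["ft_force"])
m=env.camera_model("wrist");im=env.camera("wrist");pickle.dump((m,im,o),open("w8.pkl","wb"))
# cap disc in the hand: expected centre of top and its front/left/right edges; grey profile
t=o["tcp_pos"]
for d in(-.002,0,.002):print(d,[np.round(proj(m,t+np.array([-.0006+dx+d,dy,.0202])),1) for dx,dy in((.0185,0),(0,.0185),(0,-.0185))])
u,v=map(int,proj(m,t+np.array([.0179,0,.0202])));g=cv2.cvtColor(im,cv2.COLOR_RGB2GRAY)
print(v-25,g[v-25:v+25,u])
print("togo",togo([.6093,-.131,.13]))
```

```text
12.6333 [ 0.60713761 -0.13128527  0.15645855] 0.035389191465954 60.093879885971546 [ 0.28443265 -0.31332243 -0.43426428]
-0.002 [array([277. , 252.7]), array([240.7, 293.4]), array([321.9, 286.3])]
0 [array([276.5, 248.5]), array([240.1, 289.6]), array([321.7, 282.3])]
0.002 [array([276. , 244.3]), array([239.5, 285.7]), array([321.4, 278.4])]
223 [ 94 100  99  97  97  89  71  59  58  55  57  58  57  57  57  56  56  58
  55  56  71  97 100  72  60  83 114 126 126 124 122 123 124 121 123 121
 122 122 122 121 121 117  99  84  79  78  79  78  81  79]
togo [ 0.22 -0.08  2.7 ]
```

The cap's front edge is at row 248 against 248.5 predicted, so it is held as expected. Align and descend over the neck.

Emit:
jog_arm:
  targets: "0.22 -0.08 0 0 0;0 0 0 0 0;0 0 2 0 0;0 0 1.5 0 0;0 0 0.8 0 0;0 0 0.3 0 0;0 0 0 0 0;0 0 0 0 0"

```text
clock: 13.35
tcp_pos: [0.6105, -0.1308, 0.1126]
tool_rot: [0.999, -0.05, 0.0, 0.0]
ft_force: [0.7, -1.0, -0.1]
opening: 0.035
finger_force: 60.1
```

Emit:
jog_arm:
  targets: "-0.12 0 0 0 0;0 0 0.3 0 0;0 0 0.3 0 0;0 0 0.2 0 0;0 0 0.1 0 0;0 0 0 0 0;0 0 0 0 0"

```text
clock: 13.93
tcp_pos: [0.6094, -0.1308, 0.1034]
tool_rot: [0.999, -0.05, 0.001, 0.0]
ft_force: [-1.4, 0.0, 6.0]
opening: 0.0356
finger_force: 60.8
```

Emit:
jog_arm:
  targets: "0 0 0.2 0 0;0 0 0.2 0 0;0 0 0 0 0;0 0 0 0 0"

```text
clock: 14.27
tcp_pos: [0.6097, -0.1308, 0.1001]
tool_rot: [0.999, -0.05, 0.001, 0.0]
ft_force: [-0.8, -0.2, 10.6]
opening: 0.0355
finger_force: 61.2
```

Emit:
jog_arm:
  targets: "0 0 0.2 0 0;0 0 0.2 0 0;0 0 0 0 0;0 0 0 0 0"

```text
clock: 14.6
tcp_pos: [0.6094, -0.1306, 0.095]
tool_rot: [0.999, -0.05, 0.0, 0.0]
ft_force: [1.7, -0.6, 4.7]
opening: 0.0355
finger_force: 64.3
```

The force fell from 10.6 to 4.7 N, which is the click. Keep pressing.

Emit:
jog_arm:
  targets: "0 0 0.2 0 0;0 0 0.2 0 0;0 0 0 0 0;0 0 0 0 0;0 0 0 0 0"

```text
clock: 15.02
tcp_pos: [0.6097, -0.1307, 0.0919]
tool_rot: [0.999, -0.05, 0.001, 0.0]
ft_force: [0.6, 0.2, 9.6]
opening: 0.035
finger_force: 64.9
```

Emit:
jog_arm:
  targets: "0 0 0.2 0 0;0 0 0.15 0 0;0 0 0 0 0;0 0 0 0 0;0 0 0 0 0"

```text
clock: 15.43
tcp_pos: [0.6099, -0.1308, 0.089]
tool_rot: [0.999, -0.05, 0.001, 0.0]
ft_force: [-1.4, 0.7, 15.0]
opening: 0.0353
finger_force: 65.5
```

Run:
```python
from h import *
o=env.get_obs();t=o["tcp_pos"];print(t,o["ft_force"],o["joint_torque"].round(1))
m=env.camera_model("wrist");im=env.camera("wrist")
for d in(0,.002,.004):print("slip",d,np.round(proj(m,t+np.array([.0179,0,.0202+d])),1))
u,v=map(int,proj(m,t+np.array([.0179,0,.0202])));g=cv2.cvtColor(im,cv2.COLOR_RGB2GRAY);print(v-15,g[v-15:v+20,u])
# nest top drop in side view: shift of nest patch between start and now
a=cv2.cvtColor(cv2.imread("pics/side0.png"),cv2.COLOR_BGR2GRAY);b=cv2.cvtColor(env.camera("side"),cv2.COLOR_RGB2GRAY)
S=env.camera_model("side")
for c in range(300,316,5):
    print(c,a[280:298,c],b[280:298,c])
p0=proj(S,np.array([.6085,-.17,.035]));p1=proj(S,np.array([.6085,-.17,.029]));print(p0,p1)
```

```text
[ 0.60986758 -0.13075891  0.08902864] [-1.36731078  0.72400523 14.98852076] [  0.2 -57.8 -27.6   0.2  -0.5  -0. ]
slip 0 [276.5 248.2]
slip 0.002 [276.5 250.1]
slip 0.004 [276.4 252.1]
233 [ 58  58  57  55  57  58  57  57  56  57  54  68  92  97  74  56  74 108
 124 122 122 122 118 120 120 119 119 120 120 119 120 121 120 120 118]
300 [94 91 85 76 76 79 78 78 81 79 82 81 84 86 85 77 78 94] [91 88 91 91 87 87 83 89 91 92 95 92 89 94 88 76 67 66]
305 [193 184 152 114  96  89  96  89  76  68  69  76  83  93  96  84  83 100] [118 125 126 123 119 110 106 108 103 106 101  96  95  96  95  82  68  65]
310 [191 179 141 110  91  90  93  92  88  82  79  80  82  92  92  92 100 106] [ 96 122 126 127 119 111 107 106 107 102 103  95  98  97  87  75  71  70]
315 [187 167 133 102  97  94  94  89  89  77  82  82  90  92  84  90 100 107] [101 118 124 121 114 109 104 107 107 107 103  96  92  87  78  73  68  71]
(np.float64(322.0263877968514), np.float64(281.6662255330978)) (np.float64(321.8291345395119), np.float64(283.6923540726781))
```

The cap reads home, about 80–81 mm above the foot. The nest is down about 6 mm by both force and position, and the push is steady at 15 N. Handing in.

```bash
python3 -c "
from bench import env
print(env.sign_off(), env.get_obs()['ft_force'])"
```

```text
the job is handed in; nothing more can be done
the job is handed in; nothing more can be done
```

The square bottle stands in the square nest, the cap has clicked home, and I handed in with about 15 N held on the cap and the nest about 6 mm down; sign-off gave no verdict.

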